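# Draw a blotting cassette out of the transfer module and lay it in the rocker tray

### The arm

A 6-joint arm with a two-finger parallel gripper is mounted at the origin on a cart in front of the work surface, level with it; the furniture and walls round the work are solid. World frame = base frame: x ahead of the robot, y to its left, z up, the work surface at z = 0. Lengths are in m, angles in rad, forces in N, time in s.
With the tool pointing down it reaches from about 0.3 to 1 m from the base axis. Payload 5.1 kg.
Tool frame: the origin (TCP) lies at the very end of the fingers, on their centre line; the grasp point (between the pads) lies 19 mm behind it; z points along the fingers, y is the line along which they close (so a half turn about z gives the same grasp; the last joint's range is limited). The gripper opens to 95 mm and grips with 3 to 60 N. Pads are 20 mm wide; open, the fingers measure 119 mm over their backs; the gripper's body (75 mm by 180 mm) begins 59 mm behind the grasp point.
Start: joints at [-1.269, 0.124, 1.65, -0, 1.367, -0.083], TCP at [0.244, -0.602, 0.215] pointing down, gripper open.
Joint ranges: [-2.61, 2.61], [-1.02, 2.33], [0.03, 2.71], [-1.35, 4.49], [0.32, 2.68], [-2.91, 2.91]. Speed limits (rad/s): [2.57, 2.57, 3.14, 3.14, 3.14, 3.14].

### API

Orientations are given as a unit quaternion [w, x, y, z].
In Python, from station import arm gives the robot as it stands.
- The arm moves only by the tool send_rows, never from a script. Its argument "deltas" is a list of rows, each a list of 5 numbers: the shift along the world's x, y, z in m, then the turn about the world's z in rad, then the opening, from 0 (shut) to 1 (fully open). A call has 1 to 8 rows; each row is the pose to reach, as a shift and turn from the pose commanded when the call began; what a row does not reach only later rows make up. A row lasts 1/8 s, in which the tool goes at most 62.5 mm and 10.7 degrees, less where a joint would pass 70% of its speed; a pose out of reach is approached as far as the arm can. A call with a gripper value outside its range is refused whole. The fingers move at their own pace and stop on an object; "squeeze" is the grip in N (left out, the last holds). Time passes only in rows, so rows that repeat a pose let the fingers close. It gives the time, the measured TCP pose, the force, the opening and the grip force at its end, in the units of the state.
- arm.observe(): the state, without advancing time (a new reading comes with each control period).
- arm.camera(name): name is "scene" or "top" or "wrist"; returns a dict with "img" (400x640x3 uint8, blue, green, red), "depth" (400x640 float32, m along the optical axis (not along the pixel's ray), 0 where there is no reading), "fx", "fy", "cx", "cy" (pixels), "dist" ([k1, k2, p1, p2, k3] as OpenCV has them; the pictures are not rectified), "R" (3x3) and "t" (3): a world point X has camera coordinates R X + t. Camera axes: x right, y down, z forward; pixel columns grow to the right and rows downward; lengths in m; the calibration is good to about 2 mm. A picture is of the moment at which its call begins.
- arm.finish_job(): hands the job in; it is judged then, once.
The state is a dict: "time_s": time; "joint_positions": joint angles; "qvel": joint speeds; "tau": joint torques, N m; "tool_pos": TCP position; "tool_rot": TCP orientation; "ft_force": force on the tool from outside, world axes, zero at the start; "moment": the same for the moment, N m; "grip_width": opening from 0.0 (shut) to 1.0 (fully open); "finger_force": force on a finger pad.
Only numpy, scipy, OpenCV 4.12 (cv2) and the standard library are available. Lean on these libraries where they do the work, as an engineer would, in place of code of your own. Each camera call takes 0.05 s, during which the arm holds its last target. There are 200 camera calls.

### The job

The transfer is finished and the blot is washed in its cassette: draw the gel cassette with the blue latch clips straight up out of its slots in the transfer module and lay it flat on the floor of the tray on the rocking shaker, black panel underneath. The rocker has stopped at some slant, so feel for the tray, and let the cassette down gently all the way rather than letting either end of it fall, for a jolt shifts the membrane. The module must stay standing where it is with the red-clipped cassette still fully home in it, and the bottles and the timer are to be left alone.

Things in the scene. Friction and masses are not known exactly. Their poses are not given: they have to be found in the camera images.
- blue_cassette: blue-clipped gel cassette: a flat closed rigid plate 10 mm thick (x), 100 mm wide (y), 112 mm tall (z), about 0.16 kg; black grid panel on its -x face, pale grey grid on its +x face. Origin: middle of its lower (hinge) edge; z points to the upper (latch) edge. It stands upright in one of the module's two slots
- blue_cassette_top (a point): middle of the upper (latch) edge of the blue-clipped cassette, 112 mm above its origin; the edge is bare 20 mm to either side of it, then come the two blue latch clips, 24 mm wide
- blue_cassette_mid (a point): centre of the blue-clipped cassette, 56 mm above its origin
- blue_cassette_hinge_edge (a point): middle of the lower (hinge) edge of the blue-clipped cassette, its origin
- red_cassette: the other cassette, the same but with red latch clips; stands in the other slot and stays there
- transfer_module: electrode module, loose, about 0.9 kg, 124 (x) by 130 mm (y): a 10 mm base, grooved grey cheeks at y = +-44 to +-60 mm, 90 mm high, a black electrode panel at x = -58 and a red one at x = +58 mm, 79 mm high (plug pins at y = +46 mm: 99 mm). Origin: centre of the underside. The cassettes' black faces look to -x
- slot_black (a point): top of the module's slot next to its black panel (x = -27 mm), mid width, 85 mm above the bench where the grooves end. Grooves are 12.5 mm wide for the 10 mm cassette, 1.5 mm play at either edge; a cassette stands on the base (10 mm) with its top at 122 mm. Either slot may hold either cassette
- slot_red (a point): the same for the slot next to the red panel (x = +27 mm)
- rocker: mini rocking shaker, fixed, pale grey base 140 (x) by 180 mm (y). Origin: centre of its underside; its y lies roughly across in front of the robot. On it a steel tray rocks about an axis along x (point rocker_axis); base and tray are heavy and geared, the tray does not give way
- rocker_axis (a point): middle of the rocking axis, 60 mm above the bench. When level, the tray floor lies 8 mm above it and the wall tops 22 mm above it; tray 160 (x) by 200 mm (y) outside, 154 by 194 inside, walls 14 mm high inside. The tray has stopped at an unreported slant of up to 11.5 degrees either way (one y end up, the other down)
- timer: white digital timer 60 x 66 x 17 mm lying on the bench, not to be disturbed; origin under its centre
- amber_bottle: amber glass bottle with black cap, 46 mm across, 92 mm tall, not to be disturbed; origin under its centre
- buffer_bottle: bottle with a blue cap, 60 mm across, 128 mm tall, not to be disturbed; origin under its centre

How it is judged:
On the way:
1. the blue-clipped cassette has been drawn upright clear above the slots of the module (z of blue_cassette_hinge_edge in the frame of transfer_module above 0.105 m and angle between blue_cassette's own z axis and vertical below 0.3 rad and contact force between blue_cassette and transfer_module below 0.01 N), for 0.1 s.
At the end, for the whole second after the job is handed in: Blue cassette lies flat on the tray floor, wholly inside the walls (centre within 32 mm in x, 47 mm in y of the rocker's centre; slant under 0.25 rad), black down, at rest, released; red cassette home in its slot (within 8 mm, 6 deg of upright); module upright, within 15 mm of its start (angle between blue_cassette's own x axis and vertical below 0.25 rad and x of blue_cassette_mid in the frame of rocker between -0.032 and 0.032 m and y of blue_cassette_mid in the frame of rocker between -0.047 and 0.047 m and z of blue_cassette_mid in the frame of rocker between 0.058 and 0.087 m and linear speed of blue_cassette below 0.02 m/s and contact force between blue_cassette and the fingers below 0.05 N and z of red_cassette in the frame of transfer_module below 0.018 m and angle between red_cassette's own z axis and vertical below 0.1 rad and angle between transfer_module's own z axis and vertical below 0.05 rad and distance of transfer_module from where it was at the start of the episode below 0.015 m); the robot touches nothing.
It fails at once if the blue-clipped cassette is tipped over at more than 8 rad/s, or its hinge edge falls or runs into the tray at more than 0.4 m/s (angular speed of blue_cassette above 8 rad/s or (linear speed of blue_cassette above 0.4 m/s and horizontal distance between blue_cassette_mid and rocker below 0.1 m and z of blue_cassette_hinge_edge in the frame of rocker below 0.11 m)).
It fails at once if the blue-clipped cassette is pressed on the tray with more than 80 N (contact force between blue_cassette and rocker above 80 N).
It fails at once if the module is shifted or lifted by more than 15 mm or tipped (distance of transfer_module from where it was at the start of the episode above 0.015 m or angle between transfer_module's own z axis and vertical above 0.12 rad).
It fails at once if the red-clipped cassette is drawn more than 20 mm out of its slot (z of red_cassette in the frame of transfer_module above 0.03 m).
It fails at once if another thing on the bench is pushed more than 30 mm (distance of any of timer, amber_bottle, buffer_bottle from where it was at the start of the episode above 0.03 m).
It also fails if it takes over 53 s, if anything falls off the work surface, if the arm or the gripper's body presses on something with over 40 N, if the wrist force passes 120 N, or if a joint passes its speed limit or range.

## Working session

There is one attempt and no reset: what is moved stays moved. The work goes in short steps, Python scripts to look and compute and a tool call to move; the robot and the scene stay as the last step left them, time stands still between calls to the robot, and variables do not carry over. Pictures are saved under pics/ and viewed, at most 10 in all, crops included, and the job is handed in when it is done.

Besides the shell and the picture viewer there is one more tool, called after "Call:" in YAML: its name, and indented under it one key for each argument. send_rows: Moves the arm, as the interface text tells. Its arguments: {"type":"object","properties":{"deltas":{"type":"array"},"squeeze":{"type":"number"}},"required":["deltas"]}

```bash
mkdir -p pics; ls; cat > h.py <<'E'
import numpy as np, cv2, pickle
from station import arm
def cam(n):
    c=arm.camera(n); pickle.dump(c,open(n+'.pkl','wb')); return c
def load(n): return pickle.load(open(n+'.pkl','rb'))
def cloud(c):
    h,w=c['depth'].shape
    u,v=np.meshgrid(np.arange(w),np.arange(h))
    K=np.array([[c['fx'],0,c['cx']],[0,c['fy'],c['cy']],[0,0,1.]])
    p=cv2.undistortPoints(np.stack([u,v],-1).reshape(-1,1,2).astype(np.float64),K,np.array(c['dist'],float)).reshape(h,w,2)
    P=np.concatenate([p,np.ones((h,w,1))],-1)*c['depth'][...,None]
    X=(P-np.array(c['t']))@np.array(c['R'])
    X[c['depth']==0]=np.nan
    return X
E
python3 - <<'E'
from h import *
for n in ['scene','top']:
    c=cam(n); cv2.imwrite(f'pics/{n}0.png',c['img'])
    print(n,-np.array(c['R']).T@np.array(c['t']))
print(arm.observe())
E
```

```text
pics
scene [0.07252335 0.50756339 0.81323073]
top [0.43154451 0.21216713 1.00928412]
{'time_s': 0.1, 'joint_positions': array([-1.26859619e+00,  1.24447636e-01,  1.65155335e+00, -2.47836150e-05,
        1.36750462e+00, -8.26394068e-02]), 'qvel': array([ 0.0012956 , -0.00160535, -0.00456408, -0.00067267,  0.00057095,
        0.00018839]), 'tau': array([ 9.69594548e-04, -4.18880975e+01, -3.61094785e+01,  7.77032808e-02,
        4.61703062e-02, -7.54344887e-05]), 'tool_pos': array([ 0.24378275, -0.6019144 ,  0.21349556]), 'tool_rot': array([-9.49386001e-04,  9.81543436e-01,  1.91236945e-01, -1.16852379e-04]), 'ft_force': array([-0.14068114, -0.0546526 , -0.11838564]), 'moment': array([-0.01597171, -0.02019316,  0.0157699 ]), 'finger_force': 0.0, 'grip_width': 0.9983176687574125}
```

View pics/scene0.png

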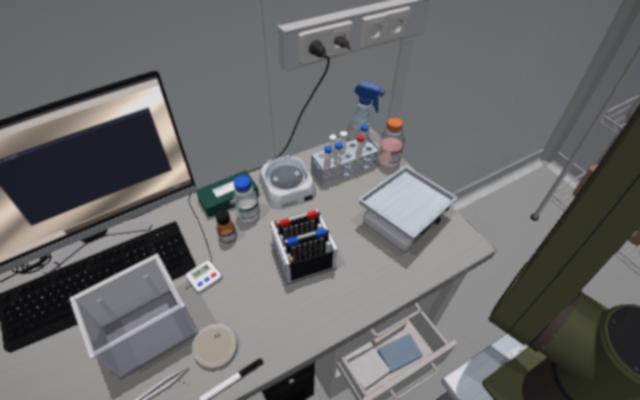

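View pics/top0.png

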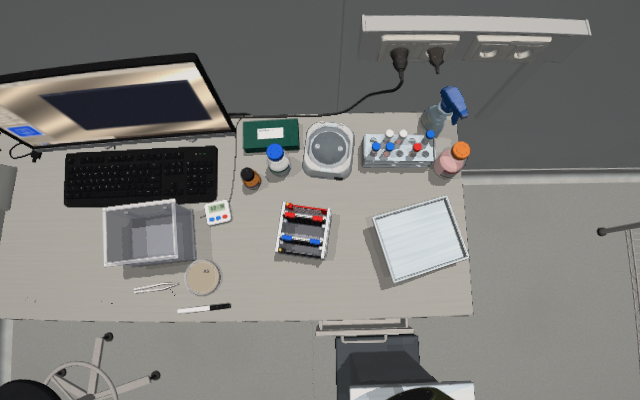

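Top view: the module is at about (304,230), with the blue clips on the lower (near) cassette at about (301,239). The tray is at about (420,240) and rotated about 15–20°. Next I'll measure with depth.

```bash
python3 - <<'E'
from h import *
for n in ['top','scene']:
    c=load(n); X=cloud(c); im=c['img'].astype(int); hsv=cv2.cvtColor(c['img'],cv2.COLOR_BGR2HSV)
    h,s,v=[hsv[...,i].astype(int) for i in range(3)]
    z=X[...,2]
    near=(X[...,0]>.2)&(X[...,0]<.8)&(X[...,1]>-.2)&(X[...,1]<.45)
    for nm,m in [('blue',(h>100)&(h<130)&(s>150)),('red',((h<8)|(h>172))&(s>150))]:
        m=m&near&(z>.105)&(z<.14); p=X[m]
        if len(p)<5: print(n,nm,len(p)); continue
        k=cv2.kmeans(p.astype(np.float32),2,None,(3,50,1e-4),5,0)
        print(n,nm,len(p),p.mean(0).round(4),k[2].round(4).tolist(), p[:,2].max().round(4),
          'rect',cv2.minAreaRect(p[:,:2].astype(np.float32)))
    # tray region
    # use seed window
    if n=='top':
        for (u,w) in [(420,240),(385,215),(445,208),(400,270),(455,250),(304,250),(300,330-40)]:
            print((u,w),X[w,u].round(4))
    t=near&(X[...,1]<.12)&(z>.035)&(z<.12)&(X[...,0]<.66)&(X[...,0]>.3)
    lab=cv2.connectedComponents(t.astype(np.uint8))[1]
    for i in range(1,lab.max()+1):
        q=X[lab==i]
        if len(q)>500:
            r=cv2.minAreaRect(q[:,:2].astype(np.float32)); print('comp',len(q),q.mean(0).round(3),r,np.nanpercentile(q[:,2],[0,2,50,98,100]).round(3))
E
```

```text
top blue 510 [0.6925 0.2136 0.1234] [[0.7504000067710876, 0.025299999862909317, 0.11959999799728394], [0.6626999974250793, 0.3102000057697296, 0.12540000677108765]] 0.1318 rect ((0.6390661597251892, 0.13444724678993225), (0.2537056505680084, 0.4170949459075928), 3.98785662651062)
top red 161 [0.622  0.1747 0.1212] [[0.5702000260353088, 0.26190000772476196, 0.1216999962925911], [0.7369999885559082, -0.01899999938905239, 0.12030000239610672]] 0.1258 rect ((0.6384450197219849, 0.12941893935203552), (0.059952594339847565, 0.375354528427124), 27.235034942626953)
(420, 240) [ 0.5135 -0.0235  0.0688]
(385, 215) [0.5747 0.0641 0.0917]
(445, 208) [ 0.594  -0.0958  0.0592]
(400, 270) [0.4415 0.0318 0.0764]
(455, 250) [ 0.4869 -0.1135  0.0577]
(304, 250) [0.5    0.267  0.0097]
(300, 290) [ 0.3972  0.2795 -0.002 ]
comp 5430 [ 0.518 -0.024  0.07 ] ((0.5193166136741638, -0.023102864623069763), (0.16713133454322815, 0.2066439986228943), 15.52929401397705) [0.052 0.056 0.07  0.095 0.1  ]
scene blue 472 [0.6589 0.2546 0.1214] [[0.7490000128746033, 0.022700000554323196, 0.11890000104904175], [0.63919997215271, 0.30550000071525574, 0.12189999967813492]] 0.1306 rect ((0.6383441090583801, 0.1355583369731903), (0.255470335483551, 0.4144294857978821), 3.3062210083007812)
scene red 163 [0.5946 0.2202 0.1174] [[0.7364000082015991, -0.017899999395012856, 0.11819999665021896], [0.5690000057220459, 0.26330000162124634, 0.11720000207424164]] 0.1246 rect ((0.6372241973876953, 0.12933988869190216), (0.056656550616025925, 0.37085413932800293), 27.134689331054688)
comp 4296 [ 0.517 -0.014  0.068] ((0.5195875763893127, -0.02358359843492508), (0.16830165684223175, 0.2063641995191574), 15.826430320739746) [0.035 0.039 0.069 0.095 0.099]
```

```bash
python3 - <<'E'
from h import *
c=load('top'); a=cv2.resize(c['img'][190:290,265:475],None,fx=3.8,fy=3.8,interpolation=cv2.INTER_CUBIC)
cv2.imwrite('pics/crop1.png',a); print(a.shape)
E
```

```text
(380, 798, 3)
```

View pics/crop1.png

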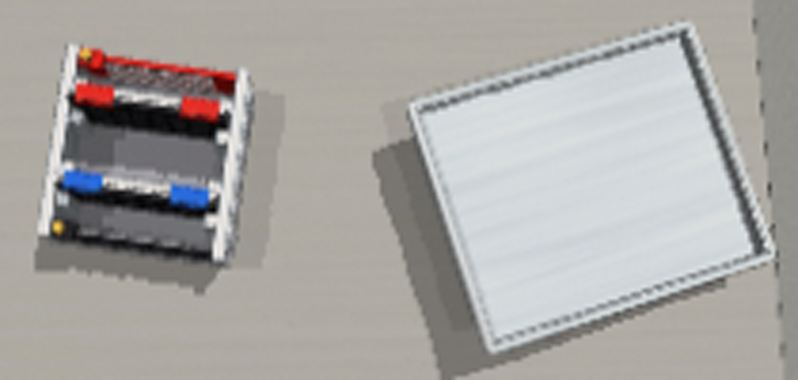

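The crop shows blue clips at crop (83,182) and (190,195), with the black panel on the near side (world −x). The tray's left (+y) end is raised. Next: fit the clips and the tray plane precisely.

```bash
python3 - <<'E'
from h import *
for n in ['top','scene']:
    c=load(n); X=cloud(c); hsv=cv2.cvtColor(c['img'],cv2.COLOR_BGR2HSV)
    h,s,v=[hsv[...,i].astype(int) for i in range(3)]; z=X[...,2]
    near=(X[...,0]>.42)&(X[...,0]<.66)&(X[...,1]>.15)&(X[...,1]<.35)&(z>.1)&(z<.14)
    for nm,m in [('blue',(h>100)&(h<130)&(s>150)),('red',((h<8)|(h>172))&(s>150))]:
        p=X[m&near]; 
        if nm=='red': p=p[p[:,2]>.112]
        k=cv2.kmeans(p.astype(np.float32),2,None,(3,50,1e-4),5,0)[2]
        k=k[np.argsort(k[:,1])]; d=k[1]-k[0]
        print(n,nm,len(p),k.round(4).tolist(),'mid',k.mean(0).round(4),'sep',np.linalg.norm(d[:2]).round(4),'ydir',np.degrees(np.arctan2(-d[0],d[1])).round(2),p[:,2].max().round(4))
    a=np.radians(15.7); ux=np.array([np.cos(a),np.sin(a)]); uy=np.array([-np.sin(a),np.cos(a)])
    L=X[...,:2]-np.array([.5195,-.0233]); lx=L@ux; ly=L@uy
    f=(abs(lx)<.06)&(abs(ly)<.08)&(z>.03)&(z<.11)
    p=np.stack([lx[f],ly[f],np.ones(f.sum())],1)
    co,*_=np.linalg.lstsq(p,z[f],rcond=None); r=z[f]-p@co; g=abs(r)<.006
    co,*_=np.linalg.lstsq(p[g],z[f][g],rcond=None); print(n,'floor',co.round(4),r.std().round(4),'deg',np.degrees(np.arctan(co[:2])))
    co2=(co[:2]@np.array([ux,uy])); print('max dir deg of uphill',np.degrees(np.arctan2(co2[1],co2[0])))
E
```

```text
top blue 107 [[0.5112000107765198, 0.23680000007152557, 0.12210000306367874], [0.5217000246047974, 0.301800012588501, 0.12210000306367874]] mid [0.5165 0.2693 0.1221] sep 0.0659 ydir -9.14 0.1272
top red 109 [[0.5649999976158142, 0.2290000021457672, 0.12189999967813492], [0.5753999948501587, 0.2946000099182129, 0.12189999967813492]] mid [0.5702 0.2618 0.1219] sep 0.0664 ydir -9.0 0.1258
top floor [-0.0044  0.1242  0.0679] 0.0016 deg [-0.2508544   7.07811848]
max dir deg of uphill 107.71944590063518
scene blue 166 [[0.5098000168800354, 0.23720000684261322, 0.1177000030875206], [0.520799994468689, 0.30149999260902405, 0.11800000071525574]] mid [0.5153 0.2693 0.1178] sep 0.0652 ydir -9.8 0.1251
scene red 106 [[0.5640000104904175, 0.2304999977350235, 0.11969999969005585], [0.5741999745368958, 0.29429998993873596, 0.11949999630451202]] mid [0.5691 0.2624 0.1196] sep 0.0645 ydir -9.09 0.1246
scene floor [0.0013 0.1222 0.0679] 0.0059 deg [0.07395945 6.96659247]
max dir deg of uphill 105.0947534271281
```

Measurements agree with the given sizes: clips at z≈0.122, clip separation ≈65 mm, tray floor centre at 0.068.
- **Blue cassette:** (0.516, 0.269), yaw −9.1°.
- **Tray:** centre (0.5195, −0.023), yaw 15.7°, slanted 7° with the +y end up.

Approaching now.

Call:
send_rows:
  deltas:
    - [0.0175, 0.056, 0, 0.128, 0.4]
    - [0.035, 0.112, 0, 0.256, 0.4]
    - [0.0525, 0.168, 0, 0.384, 0.4]
    - [0.07, 0.224, 0, 0.513, 0.4]
    - [0.0875, 0.28, 0, 0.641, 0.4]
    - [0.105, 0.336, 0, 0.77, 0.4]
    - [0.1225, 0.392, 0, 0.9, 0.4]
    - [0.14, 0.448, 0, 1.026, 0.4]

```text
time_s: 1.1
tool_pos: [0.3839, -0.1526, 0.2144]
tool_rot: [0.0, 0.76, 0.65, 0.0]
ft_force: [0.7, 0.5, 1.0]
grip_width: 0.397
finger_force: 0.0
```

Call:
send_rows:
  deltas:
    - [0.0165, 0.053, 0, 0, 0.4]
    - [0.033, 0.106, 0, 0, 0.4]
    - [0.0495, 0.159, 0, 0, 0.4]
    - [0.066, 0.212, 0, 0, 0.4]
    - [0.0825, 0.265, 0, 0, 0.4]
    - [0.099, 0.318, 0, 0, 0.4]
    - [0.1155, 0.371, 0, 0, 0.4]
    - [0.132, 0.423, 0, 0, 0.4]

```text
time_s: 2.1
tool_pos: [0.5159, 0.2704, 0.2141]
tool_rot: [0.0, 0.761, 0.649, -0.0]
ft_force: [1.2, -0.4, 0.1]
grip_width: 0.402
finger_force: 0.0
```

```bash
python3 - <<'E'
from h import *
c=cam('wrist'); cv2.imwrite('pics/wrist1.png',c['img']); o=arm.observe()
print(o['tool_pos'],o['tool_rot'],o['joint_positions'].round(2),o['time_s'],o['ft_force'])
X=cloud(c); hsv=cv2.cvtColor(c['img'],cv2.COLOR_BGR2HSV)
h,s,v=[hsv[...,i].astype(int) for i in range(3)]; z=X[...,2]
near=(X[...,0]>.42)&(X[...,0]<.66)&(X[...,1]>.15)&(X[...,1]<.35)&(z>.115)&(z<.13)
p=X[(h>100)&(h<130)&(s>150)&near]
k=cv2.kmeans(p.astype(np.float32),2,None,(3,50,1e-4),5,0)[2]
k=k[np.argsort(k[:,1])]; d=k[1]-k[0]
print(len(p),k.round(4),'mid',k.mean(0).round(4),np.linalg.norm(d[:2]),np.degrees(np.arctan2(-d[0],d[1])))
E
```

```text
[0.51691204 0.27535294 0.21365327] [-0.00154221  0.76033901  0.64952338  0.001259  ] [ 0.4  -0.02  1.8   0.    1.36  0.55] 2.15 [-2.22015304  0.68383672  0.73650038]
564 [[0.5116 0.2398 0.1226]
 [0.5225 0.3043 0.1226]] mid [0.5171 0.2721 0.1226] 0.065397836 -9.570628
```

View pics/wrist1.png

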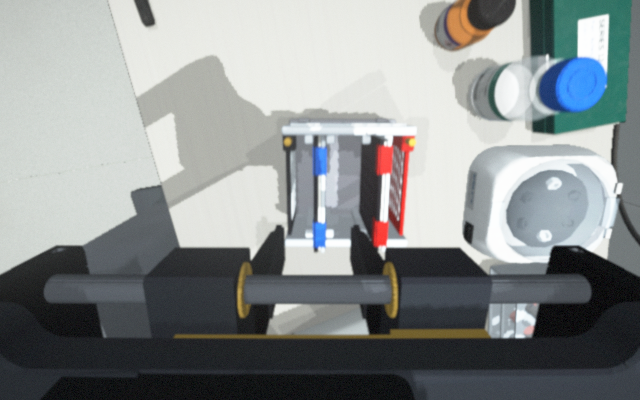

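Wrist view: the blue cassette at col ≈320, rows 150–245, is centred between the fingertips (cols ≈280/357). Descending and gripping.

Call:
send_rows:
  deltas:
    - [0.001, 0.001, 0, 0, 0.4]
    - [0.001, 0.001, -0.03, 0, 0.4]
    - [0.001, 0.001, -0.06, 0, 0.4]
    - [0.001, 0.001, -0.085, 0, 0.4]
    - [0.001, 0.001, -0.105, 0, 0.4]
    - [0.001, 0.001, -0.118, 0, 0.4]
    - [0.001, 0.001, -0.118, 0, 0.4]

```text
time_s: 3.02
tool_pos: [0.5164, 0.269, 0.0958]
tool_rot: [-0.0, 0.761, 0.648, -0.001]
ft_force: [0.1, -0.4, 0.7]
grip_width: 0.402
finger_force: 0.0
```

Call:
send_rows:
  deltas:
    - [0, 0, 0, 0, 0.25]
    - [0, 0, 0, 0, 0.15]
    - [0, 0, 0, 0, 0.05]
    - [0, 0, 0, 0, 0.0]
    - [0, 0, 0, 0, 0.0]
    - [0, 0, 0, 0, 0.0]
  squeeze: 15

```text
time_s: 3.78
tool_pos: [0.5173, 0.2697, 0.0973]
tool_rot: [0.0, 0.761, 0.648, 0.0]
ft_force: [-0.6, -0.7, 3.6]
grip_width: 0.105
finger_force: 15.0
```

Call:
send_rows:
  deltas:
    - [0, 0, 0.004, 0, 0]
    - [0, 0, 0.01, 0, 0]
    - [0, 0, 0.018, 0, 0]
    - [0, 0, 0.028, 0, 0]
    - [0, 0, 0.038, 0, 0]
    - [0, 0, 0.048, 0, 0]

```text
time_s: 4.53
tool_pos: [0.517, 0.2696, 0.1456]
tool_rot: [0.0, 0.761, 0.648, 0.0]
ft_force: [0.2, -0.3, -1.9]
grip_width: 0.102
finger_force: 15.0
```

Call:
send_rows:
  deltas:
    - [0, 0, 0.014, 0, 0]
    - [0, 0, 0.028, 0, 0]
    - [0, 0, 0.045, 0, 0]
    - [0, 0, 0.065, 0, 0]
    - [0, 0, 0.085, 0, 0]
    - [0, 0, 0.085, 0, 0]
    - [0, 0, 0.085, 0, 0]

```text
time_s: 5.4
tool_pos: [0.5167, 0.2694, 0.2292]
tool_rot: [-0.0, 0.761, 0.648, -0.0]
ft_force: [0.2, 0.6, -1.5]
grip_width: 0.105
finger_force: 15.0
```

```bash
python3 - <<'E'
from h import *
c=cam('scene'); cv2.imwrite('pics/scene1.png',cv2.resize(c['img'][120:320,200:480],None,fx=2.8,fy=2.8))
print(arm.observe()['tool_pos'],arm.observe()['ft_force'])
E
```

```text
[0.51645887 0.26930268 0.2286435 ] [-0.11221816  0.54569121 -1.29619395]
```

View pics/scene1.png

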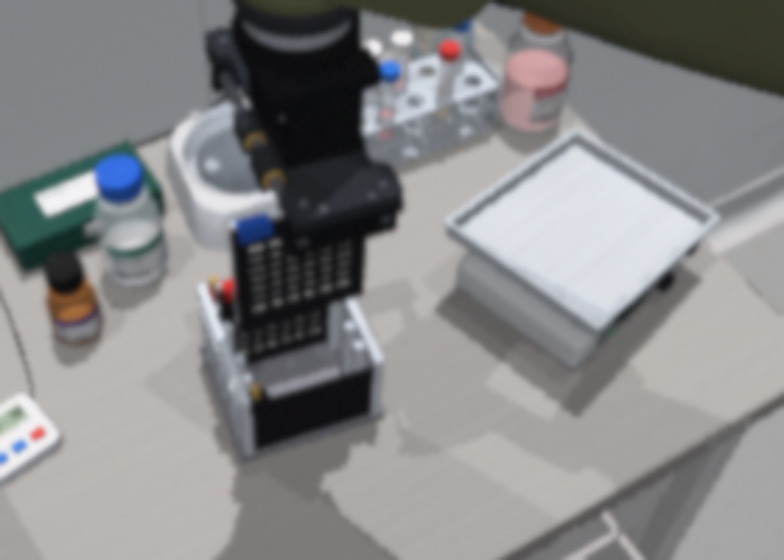

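The cassette hangs upright, clear of the module, and the red one is still home. Carrying it to the tray, turned so that black faces the raised end and the hinge edge runs parallel to the rocking axis.

Call:
send_rows:
  deltas:
    - [0.002, -0.03, 0.005, -0.1, 0]
    - [0.005, -0.075, 0.01, -0.24, 0]
    - [0.008, -0.125, 0.01, -0.4, 0]
    - [0.012, -0.18, 0.01, -0.56, 0]
    - [0.016, -0.235, 0.01, -0.72, 0]
    - [0.02, -0.29, 0.01, -0.88, 0]
    - [0.023, -0.34, 0.01, -1.02, 0]
    - [0.026, -0.376, 0.0, -1.138, 0]

```text
time_s: 6.45
tool_pos: [0.5428, -0.1086, 0.2293]
tool_rot: [0.0, 0.991, 0.133, 0.0]
ft_force: [0.9, 0.3, -2.8]
grip_width: 0.105
finger_force: 15.0
```

Call:
send_rows:
  deltas:
    - [0, 0, 0, 0, 0]
    - [0, 0, -0.02, 0, 0]
    - [0, 0, -0.04, 0, 0]
    - [0, 0, -0.055, 0, 0]
    - [0, 0, -0.068, 0, 0]
    - [0, 0, -0.072, 0, 0]
    - [0, 0, -0.072, 0, 0]
    - [0, 0, -0.072, 0, 0]

```text
time_s: 7.45
tool_pos: [0.5435, -0.1067, 0.1586]
tool_rot: [0.0, 0.991, 0.136, 0.001]
ft_force: [0.4, 0.5, -2.6]
grip_width: 0.108
finger_force: 15.0
```

```bash
python3 - <<'E'
from h import *
o=arm.observe(); print(o['tool_pos'],o['ft_force'],o['tool_rot'])
c=cam('scene'); a=cv2.resize(c['img'][120:300,300:520],None,fx=3.4,fy=3.2)
cv2.imwrite('pics/scene2.png',a)
E
```

```text
[ 0.54353065 -0.10665327  0.1585564 ] [ 0.42923724  0.52530326 -2.59014252] [3.30015306e-04 9.90712335e-01 1.35972189e-01 7.24103467e-04]
```

View pics/scene2.png

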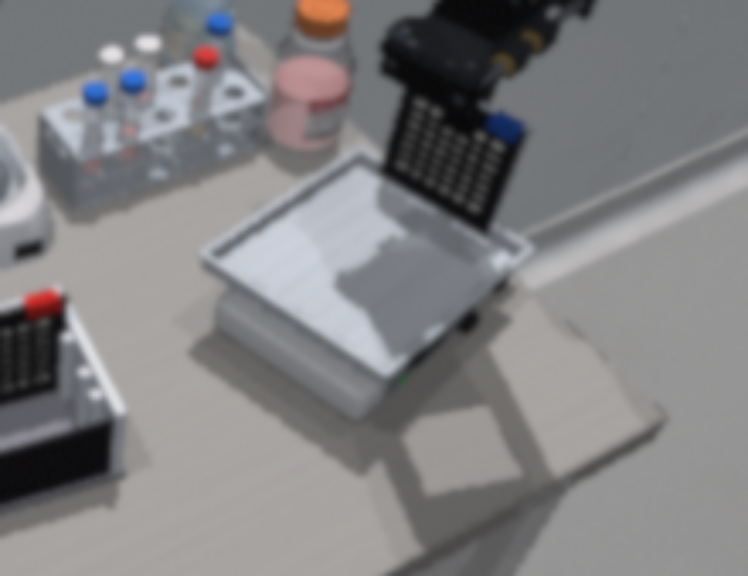

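The cassette stands just above the low end, black facing uphill. I'll check its plane against the low wall using depth.

```bash
cat > m.py <<'E'
from h import *
a=np.radians(15.7); ux=np.array([np.cos(a),np.sin(a)]); uy=np.array([-np.sin(a),np.cos(a)]); C=np.array([.5195,-.0233])
def loc(n,new=True):
    c=cam(n) if new else load(n); X=cloud(c); L=X[...,:2]-C
    return c,np.stack([L@ux,L@uy,X[...,2]],-1)
E
python3 - <<'E'
from m import *
c,Q=loc('scene',False); g=c['img'].max(2)
m=(abs(Q[...,0])<.05)&(abs(Q[...,1])<.14)&(Q[...,2]>.085)&(Q[...,2]<.14)&(Q[...,1]<-.03)
q=Q[m]
for lo in np.arange(.085,.14,.01):
    s=q[(q[:,2]>lo)&(q[:,2]<lo+.01)]
    print(lo.round(3),len(s),np.nanmedian(s,0).round(4))
# wall tops at low end
m=(abs(Q[...,0])<.085)&(Q[...,1]<-.085)&(Q[...,1]>-.12)&(Q[...,2]>.06)&(Q[...,2]<.08); q=Q[m]; print(len(q),np.percentile(q,[2,50,98],axis=0).round(4))
c,Q=loc('top',False)
m=(abs(Q[...,0])<.06)&(Q[...,1]<-.08)&(Q[...,1]>-.12)&(Q[...,2]>.06)&(Q[...,2]<.08); q=Q[m]; print('top',len(q),np.percentile(q,[2,50,98],axis=0).round(4))
m=(abs(Q[...,0])<.06)&(Q[...,1]>.08)&(Q[...,1]<.12)&(Q[...,2]>.087); q=Q[m]; print('top',len(q),np.percentile(q,[2,50,98],axis=0).round(4))
E
```

```text
0.085 104 [-0.0016 -0.0835  0.089 ]
0.095 107 [-0.0014 -0.0833  0.0994]
0.105 107 [-0.0049 -0.0833  0.11  ]
0.115 124 [-0.0031 -0.0834  0.1201]
0.125 112 [-0.0012 -0.0829  0.1313]
0.135 46 [-0.0134 -0.083   0.1376]
122 [[-0.0822 -0.1024  0.0603]
 [-0.0496 -0.0965  0.0687]
 [ 0.0785 -0.0851  0.0754]]
top 209 [[-0.0582 -0.102   0.0603]
 [-0.0053 -0.0965  0.0687]
 [ 0.0571 -0.093   0.0731]]
top 139 [[-0.0569  0.0959  0.091 ]
 [-0.0025  0.0999  0.0953]
 [ 0.0561  0.103   0.0985]]
```

Grey face at y_r≈−93, wall at ≈−98: inside by about 5 mm. Feeling down for the floor.

Call:
send_rows:
  deltas:
    - [0, 0, -0.004, 0, 0]
    - [0, 0, -0.008, 0, 0]
    - [0, 0, -0.01, 0, 0]
    - [0, 0, -0.01, 0, 0]
  squeeze: 12

```text
time_s: 8.0
tool_pos: [0.5427, -0.1064, 0.1473]
tool_rot: [-0.0, 0.991, 0.136, -0.0]
ft_force: [0.6, 0.9, -1.5]
grip_width: 0.105
finger_force: 12.0
```

Call:
send_rows:
  deltas:
    - [0, 0, -0.001, 0, 0]
    - [0, 0, -0.002, 0, 0]
    - [0, 0, -0.002, 0, 0]

```text
time_s: 8.38
tool_pos: [0.5429, -0.1064, 0.1456]
tool_rot: [-0.0, 0.991, 0.136, -0.0]
ft_force: [-1.1, -0.3, -2.2]
grip_width: 0.103
finger_force: 12.0
```

Call:
send_rows:
  deltas:
    - [0, 0, -0.001, 0, 0]
    - [0, 0, -0.002, 0, 0]
    - [0, 0, -0.002, 0, 0]

```text
time_s: 8.75
tool_pos: [0.5433, -0.1065, 0.1447]
tool_rot: [0.0, 0.991, 0.136, 0.0]
ft_force: [-1.7, 0.4, 3.9]
grip_width: 0.103
finger_force: 12.0
```

Contact is at 3.9 N, where expected. Easing 1 mm up and sliding toward the low wall.

Call:
send_rows:
  deltas:
    - [0, 0, 0.0005, 0, 0]
    - [0.0005, -0.0015, 0.0005, 0, 0]
    - [0.001, -0.003, 0.0005, 0, 0]
    - [0.001, -0.003, 0.0005, 0, 0]

```text
time_s: 9.25
tool_pos: [0.5442, -0.1093, 0.1443]
tool_rot: [-0.0, 0.991, 0.136, 0.0]
ft_force: [-0.3, 3.6, 4.8]
grip_width: 0.106
finger_force: 12.0
```

Call:
send_rows:
  deltas:
    - [0.0003, -0.001, 0, 0, 0]
    - [0.0006, -0.002, 0, 0, 0]
    - [0.0006, -0.002, 0, 0, 0]

```text
time_s: 9.62
tool_pos: [0.5446, -0.1113, 0.1442]
tool_rot: [-0.0, 0.991, 0.136, 0.0]
ft_force: [-0.2, 3.0, 4.2]
grip_width: 0.109
finger_force: 12.2
```

Hinge is near the wall. Now opening slightly while nudging the top uphill so it leans on the black-side finger.

Call:
send_rows:
  deltas:
    - [-0.0005, 0.002, 0, 0, 0.13]
    - [-0.0016, 0.006, 0, 0, 0.16]
    - [-0.0027, 0.0096, 0, 0, 0.19]
    - [-0.0041, 0.0144, 0, 0, 0.21]
    - [-0.0041, 0.0144, 0, 0, 0.21]
    - [-0.0041, 0.0144, 0, 0, 0.21]
  squeeze: 3

```text
time_s: 10.38
tool_pos: [0.5405, -0.097, 0.1442]
tool_rot: [0.0, 0.991, 0.136, 0.0]
ft_force: [-0.2, -0.3, 0.1]
grip_width: 0.211
finger_force: 0.0
```

Call:
send_rows:
  deltas:
    - [-0.0003, 0.0012, 0, 0, 0.24]
    - [-0.0008, 0.0027, 0, 0, 0.27]
    - [-0.0012, 0.0043, 0, 0, 0.3]
    - [-0.0017, 0.0058, 0, 0, 0.34]
    - [-0.002, 0.0072, 0, 0, 0.37]
    - [-0.002, 0.0072, 0, 0, 0.37]

```text
time_s: 11.12
tool_pos: [0.5384, -0.0897, 0.1441]
tool_rot: [-0.0, 0.991, 0.136, -0.0]
ft_force: [0.1, -0.0, -1.2]
grip_width: 0.368
finger_force: 0.1
```

```bash
cat >> m.py <<'E'
def prof(n='scene'):
    c,Q=loc(n); o=arm.observe(); t=o['tool_pos']; print('tool loc',(t[:2]-C)@ux,(t[:2]-C)@uy,t[2],o['ft_force'].round(1))
    m=(abs(Q[...,0])<.05)&(abs(Q[...,1])<.14)&(Q[...,2]>.06)&(Q[...,2]<.18)&(abs(Q[...,0])>.018)
    m&=Q[...,2]>.0679+.124*Q[...,1]+.008
    q=Q[m]
    for lo in np.arange(-.1,.1,.01):
        s=q[(q[:,1]>lo)&(q[:,1]<lo+.01)]
        if len(s)>8: print(lo.round(3),len(s),np.nanmedian(s,0).round(4),(np.nanpercentile(s[:,2],[5,95])).round(4))
    return c
E
python3 - <<'E'
from m import *
c=prof(); cv2.imwrite('pics/scene3.png',cv2.resize(c['img'][120:300,300:520],None,fx=3.4,fy=3.2))
E
```

```text
tool loc 0.0002016789428730681 -0.06915277857443006 0.14409461517480068 [-0.2  0.3  0.4]
-0.09 57 [-0.0264 -0.0822  0.0711] [0.0662 0.0829]
-0.08 145 [-0.0188 -0.0745  0.0943] [0.0782 0.1123]
-0.07 170 [-0.0239 -0.0647  0.1264] [0.1086 0.1613]
-0.06 150 [-0.0292 -0.0558  0.1561] [0.1394 0.1665]
0.09 28 [-0.0244  0.0986  0.0948] [0.0924 0.0966]
```

View pics/scene3.png

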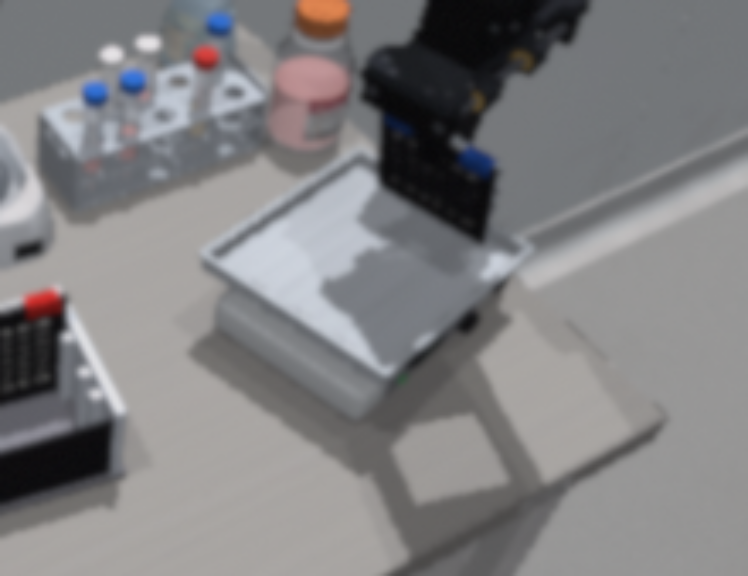

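It leans uphill at about 18° on the black-side finger. Opening fully while keeping that finger in place.

Call:
send_rows:
  deltas:
    - [0.0006, -0.0022, 0, 0, 0.44]
    - [0.0016, -0.0058, 0, 0, 0.52]
    - [0.0026, -0.0093, 0, 0, 0.6]
    - [0.0037, -0.0131, 0, 0, 0.68]
    - [0.0047, -0.0168, 0, 0, 0.76]
    - [0.0058, -0.0205, 0, 0, 0.84]
    - [0.0068, -0.0242, 0, 0, 0.92]
    - [0.0077, -0.0273, 0, 0, 0.98]

```text
time_s: 12.18
tool_pos: [0.5462, -0.1174, 0.1441]
tool_rot: [-0.0, 0.991, 0.136, -0.0]
ft_force: [0.5, 0.6, 0.2]
grip_width: 0.959
finger_force: 0.1
```

```bash
python3 - <<'E'
from m import *
prof(); print(arm.observe()['grip_width'])
a=np.radians(7); L=.112; h=np.array([-.0875,.0566])
for th in [70,60,50,40,32,25,20,16,12,9,6,3,0]: # angle from horizontal in world, floor 7
    t=np.radians(th+7); print(th+7,(h+L*np.array([np.cos(t),np.sin(t)])).round(4))
E
```

```text
tool loc 0.0002632046158040184 -0.09813388159349884 0.14416719127608918 [-0.  -0.2 -0.4]
-0.09 72 [-0.0254 -0.0819  0.0721] [0.0663 0.0855]
-0.08 135 [ 0.0196 -0.0745  0.0948] [0.0795 0.1142]
-0.07 203 [-0.0253 -0.0643  0.1279] [0.1065 0.166 ]
-0.06 180 [-0.021  -0.0559  0.1605] [0.1436 0.1667]
0.09 27 [-0.0254  0.0984  0.094 ] [0.0896 0.0966]
0.9647034521213665
77 [-0.0623  0.1657]
67 [-0.0437  0.1597]
57 [-0.0265  0.1505]
47 [-0.0111  0.1385]
39 [-0.0005  0.1271]
32 [0.0075 0.116 ]
27 [0.0123 0.1074]
23 [0.0156 0.1004]
19 [0.0184 0.0931]
16 [0.0202 0.0875]
13 [0.0216 0.0818]
10 [0.0228 0.076 ]
7 [0.0237 0.0702]
```

Black finger at y_r≈−52 mm. Now following the arc down at about 5° per row.

Call:
send_rows:
  deltas:
    - [-0.0011, 0.0038, 0, 0, 0.98]
    - [-0.0022, 0.0077, -0.002, 0, 0.98]
    - [-0.0045, 0.016, -0.006, 0, 0.98]
    - [-0.0068, 0.0241, -0.012, 0, 0.98]
    - [-0.0089, 0.0318, -0.017, 0, 0.98]
    - [-0.0089, 0.0318, -0.017, 0, 0.98]

```text
time_s: 12.98
tool_pos: [0.5366, -0.0844, 0.1263]
tool_rot: [-0.0, 0.991, 0.136, -0.001]
ft_force: [0.7, 0.5, -0.3]
grip_width: 0.982
finger_force: 0.4
```

```bash
python3 - <<'E'
from m import *
prof(); print(arm.observe()['grip_width'])
E
```

```text
tool loc 9.71468492062498e-05 -0.06402958017649155 0.1267422374423528 [-0.2  0.7  0.6]
-0.1 11 [-0.0442 -0.097   0.069 ] [0.0653 0.0705]
-0.08 16 [-0.0403 -0.0762  0.0746] [0.0686 0.0851]
-0.07 18 [-0.0339 -0.0647  0.0863] [0.0797 0.0976]
-0.06 20 [-0.0384 -0.0559  0.0984] [0.0921 0.1113]
-0.05 24 [-0.0315 -0.0452  0.1117] [0.1053 0.122 ]
-0.04 19 [-0.0271 -0.0362  0.1225] [0.1184 0.1332]
-0.03 98 [-0.0218 -0.0236  0.1485] [0.1371 0.152 ]
-0.02 43 [-0.019  -0.0191  0.1462] [0.1422 0.1506]
0.09 28 [-0.022   0.0985  0.0946] [0.0892 0.0967]
0.9770364082419576
```

Plate now at about 50°, hinge against the wall (y_r≈−90.5). Continuing along the arc.

Call:
send_rows:
  deltas:
    - [-0.0012, 0.0043, -0.007, 0, 0.98]
    - [-0.0024, 0.0087, -0.012, 0, 0.98]
    - [-0.0038, 0.0135, -0.018, 0, 0.98]
    - [-0.0047, 0.0168, -0.023, 0, 0.98]
    - [-0.006, 0.0212, -0.029, 0, 0.98]
    - [-0.0068, 0.0241, -0.034, 0, 0.98]
    - [-0.0068, 0.0241, -0.034, 0, 0.98]

```text
time_s: 13.9
tool_pos: [0.5299, -0.0613, 0.0922]
tool_rot: [0.0, 0.991, 0.136, -0.001]
ft_force: [0.7, 1.0, -0.9]
grip_width: 0.981
finger_force: 0.4
```

```bash
python3 - <<'E'
from m import *
prof(); print(arm.observe()['grip_width'])
E
```

```text
tool loc 4.211237992098743e-06 -0.03966769117967084 0.09268700218000675 [ 0.2  0.4 -0.3]
-0.1 39 [-0.0358 -0.0966  0.0684] [0.0648 0.177 ]
-0.09 25 [-0.0319 -0.0861  0.0728] [0.0693 0.1785]
-0.08 18 [-0.0365 -0.0723  0.0788] [0.0692 0.0958]
-0.07 17 [-0.0341 -0.0638  0.0827] [0.0783 0.0855]
-0.06 21 [-0.0381 -0.0539  0.0888] [0.0797 0.0918]
-0.05 18 [-0.0368 -0.0444  0.0939] [0.0859 0.0962]
-0.04 23 [-0.0388 -0.0339  0.1001] [0.0912 0.1029]
-0.03 19 [-0.0341 -0.024   0.1054] [0.1006 0.1077]
-0.02 17 [-0.0415 -0.0142  0.1116] [0.1033 0.1169]
-0.01 49 [-0.0223 -0.0026  0.1192] [0.1124 0.1216]
-0.0 93 [-0.022   0.0028  0.117 ] [0.1123 0.1226]
0.03 25 [0.0207 0.039  0.1737] [0.1704 0.179 ]
0.04 16 [-0.0204  0.0408  0.1764] [0.1723 0.1796]
0.09 28 [-0.0248  0.0989  0.095 ] [0.0919 0.0967]
0.9814223959965762
```

About 29°, tracking as predicted. Continuing in smaller steps.

Call:
send_rows:
  deltas:
    - [-0.0005, 0.0019, -0.003, 0, 0.98]
    - [-0.0011, 0.0039, -0.005, 0, 0.98]
    - [-0.0014, 0.005, -0.006, 0, 0.98]
    - [-0.0017, 0.0061, -0.008, 0, 0.98]
    - [-0.002, 0.0071, -0.0095, 0, 0.98]
    - [-0.0023, 0.0081, -0.011, 0, 0.98]
    - [-0.0025, 0.009, -0.012, 0, 0.98]
    - [-0.0025, 0.009, -0.012, 0, 0.98]

```text
time_s: 14.95
tool_pos: [0.5281, -0.0524, 0.0812]
tool_rot: [0.0, 0.991, 0.136, 0.0]
ft_force: [0.1, 0.2, -0.0]
grip_width: 0.978
finger_force: 0.0
```

```bash
python3 - <<'E'
from m import *
prof(); print(arm.observe()['grip_width'])
E
```

```text
tool loc 0.000485193379746009 -0.030403228239579715 0.08135505537640682 [0.5 0.8 0.5]
-0.1 52 [-0.0348 -0.0957  0.0678] [0.0655 0.1716]
-0.09 43 [-0.0338 -0.0845  0.0682] [0.0661 0.1796]
-0.08 54 [-0.0296 -0.0768  0.1642] [0.0676 0.1785]
-0.07 28 [-0.0291 -0.0659  0.0706] [0.0683 0.1749]
-0.06 36 [-0.0295 -0.0562  0.0719] [0.0698 0.176 ]
-0.05 35 [-0.0292 -0.0458  0.0725] [0.0704 0.1764]
-0.04 33 [-0.0291 -0.0364  0.0735] [0.0716 0.1754]
-0.03 41 [-0.0286 -0.0245  0.0756] [0.0732 0.1766]
-0.02 54 [-0.0252 -0.0151  0.0762] [0.0742 0.1751]
-0.01 50 [-0.0264 -0.0044  0.0777] [0.0753 0.1753]
-0.0 74 [-0.0228  0.0049  0.0796] [0.0771 0.1748]
0.01 56 [-0.0218  0.0138  0.0806] [0.0781 0.1708]
0.03 12 [-0.0337  0.0363  0.1721] [0.1645 0.1788]
0.04 65 [-0.0213  0.0486  0.1679] [0.1594 0.1765]
0.05 13 [-0.021   0.0509  0.1692] [0.164 0.178]
0.09 34 [-0.0211  0.0985  0.0941] [0.0897 0.0965]
0.9811237950051485
```

Flat already: the surface follows the floor slope about 10 mm above it. Backing the finger off 3 mm, then going straight up.

Call:
send_rows:
  deltas:
    - [-0.0005, 0.002, 0, 0, 0.98]
    - [-0.0008, 0.003, 0, 0, 0.98]
    - [-0.0008, 0.003, 0.015, 0, 0.98]
    - [-0.0008, 0.003, 0.04, 0, 0.98]
    - [-0.0008, 0.003, 0.08, 0, 0.98]
    - [-0.0008, 0.003, 0.13, 0, 0.98]

```text
time_s: 15.75
tool_pos: [0.5266, -0.0492, 0.2126]
tool_rot: [-0.0, 0.991, 0.136, -0.0]
ft_force: [0.9, 0.3, 0.4]
grip_width: 0.984
finger_force: 0.0
```

Call:
send_rows:
  deltas:
    - [0, -0.05, 0.02, 0, 0.98]
    - [0, -0.1, 0.02, 0, 0.98]
    - [0, -0.15, 0.02, 0, 0.98]
    - [0, -0.2, 0.02, 0, 0.98]
    - [0, -0.25, 0.02, 0, 0.98]
    - [0, -0.25, 0.02, 0, 0.98]
    - [0, -0.25, 0.02, 0, 0.98]

```text
time_s: 16.62
tool_pos: [0.5272, -0.299, 0.2318]
tool_rot: [-0.0, 0.991, 0.136, 0.0]
ft_force: [0.0, 0.4, 0.8]
grip_width: 0.982
finger_force: 0.0
```

```bash
python3 - <<'E'
from m import *
c=prof('top'); cv2.imwrite('pics/top3.png',cv2.resize(c['img'][120:300,200:480],None,fx=2.8,fy=2.8))
X=cloud(c); hsv=cv2.cvtColor(c['img'],cv2.COLOR_BGR2HSV); h,s=hsv[...,0].astype(int),hsv[...,1].astype(int)
m=((h<8)|(h>172))&(s>150)&(X[...,2]>.112)&(X[...,2]<.14)&(X[...,0]>.5)&(X[...,0]<.62)&(X[...,1]>.2)&(X[...,1]<.33)
print('red',X[m].mean(0).round(4))
E
```

```text
tool loc -0.06695378107632637 -0.26703327768379376 0.2317473767690757 [-0.6 -1.   0. ]
-0.1 106 [-0.0191 -0.0954  0.0683] [0.065  0.0725]
-0.09 84 [-0.0184 -0.0853  0.0675] [0.0655 0.0701]
-0.08 59 [-0.0236 -0.0749  0.0689] [0.0668 0.0711]
-0.07 73 [-0.0182 -0.0657  0.0697] [0.0681 0.0725]
-0.06 63 [-0.0207 -0.0551  0.0709] [0.0691 0.0739]
-0.05 72 [-0.02   -0.0457  0.072 ] [0.0706 0.0745]
-0.04 62 [-0.0259 -0.0345  0.0734] [0.0718 0.0762]
-0.03 69 [-0.0232 -0.0249  0.0747] [0.0735 0.0771]
-0.02 69 [-0.0233 -0.0145  0.0762] [0.0742 0.0784]
-0.01 56 [-0.0212 -0.0047  0.0772] [0.0752 0.0798]
-0.0 96 [0.0002 0.005  0.0794] [0.0771 0.0821]
0.01 68 [-0.0192  0.0136  0.0804] [0.0783 0.0837]
0.09 41 [-0.0211  0.0981  0.0943] [0.0919 0.0972]
red [0.5705 0.2623 0.1216]
```

View pics/top3.png

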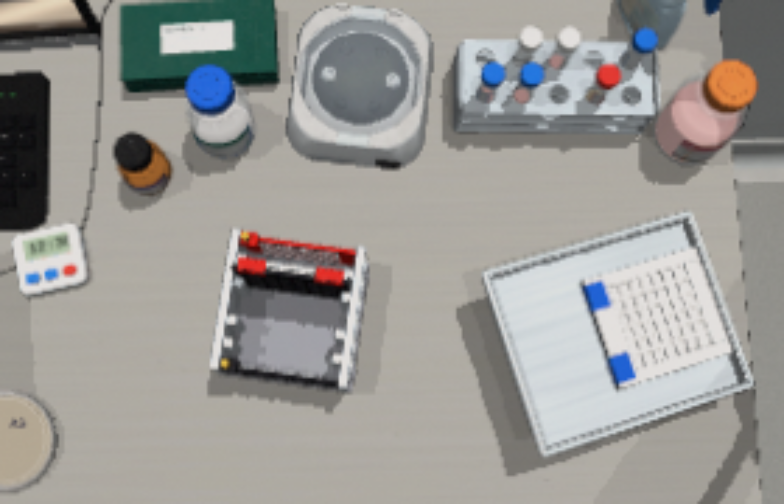

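The top view shows the cassette flat in the tray, grey side up (black underneath), hinge edge along the low wall and inside all walls. Its centre is at about (0, −0.040) in the rocker frame. The red cassette and module haven't moved. Handing in.

```bash
python3 -c "
from station import arm
print(arm.finish_job())"
```

```text
the job is handed in; nothing more can be done
None
```

The blue-clipped cassette lies flat in the rocker tray, black panel underneath, let down on the finger to near flat and released; the red cassette, module, bottles and timer look undisturbed, and the job was handed in at about 17 s (no verdict was returned).

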